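Take a notebook out of its stand and show its cover

ROBOT

A 6-joint arm with a two-finger parallel gripper is mounted at the origin on a cart in front of the work surface, level with it; the furniture and walls round the work are solid. World frame = base frame: x ahead of the robot, y to its left, z up, the work surface at z = 0. Lengths are in m, angles in degrees, forces in N, time in s.
With the tool pointing down it reaches from about 0.4 to 0.825 m from the base axis. Payload 7 kg.
Tool frame: the origin (TCP) lies at the centre of the arm's flange, where the gripper is bolted on; the fingertips stand 178 mm ahead of it and the grasp point (between the pads) lies 159 mm ahead of it (r.tips_ahead is the z of the fingertips in the tool frame, in m); z points along the fingers, y is the line along which they close (so a half turn about z gives the same grasp; the last joint's range is limited). The gripper opens to 88 mm and grips with 3 to 60 N. Pads are 19 mm wide; open, the fingers measure 130 mm over their backs; the gripper's body (78 mm by 193 mm) begins 47 mm behind the grasp point.
Start: joints at [-57.233, 20.546, 0.682, 0, -70.136, -16.507], TCP at [0.189, -0.648, 0.405] pointing down, gripper open.
Joint ranges: [-176.03, 176.03], [-82.01, 121.73], [-58.28, 71.71], [-173.87, 95.51], [-174.79, -0.11], [-173.66, 173.66]. Speed limits (degrees/s): [136.94, 136.94, 172.46, 180, 180, 180].

INTERFACE

Orientations are given as [roll, pitch, yaw] about the fixed x, y, z axes, in that order (R = Rz(yaw) Ry(pitch) Rx(roll)).
In Python, from plant import r gives the robot as it stands. The module is installed in compiled form; this text tells all that it offers.
- The arm moves only by the shell command python3 -m pendant 'ROWS' [FORCE]. ROWS is JSON, a list that holds one entry, the list of rows, each a list of 7 numbers: the shift along the tool's x, y, z in m, then the turn, a rotation vector about the tool's x, y, z in degrees, then the gripper command: -1 is shut, 1 is fully open, values between are in proportion. A call has 1 to 5 rows; each row is the pose to reach, as a shift and turn from the pose commanded when the call began, along the tool's axes at that moment; what a row does not reach only later rows make up. A row lasts 1/10 s, in which the tool goes at most 50 mm and 8.59 degrees, less where a joint would pass 70% of its speed; a pose out of reach is approached as far as the arm can. A call with a gripper value outside its range is refused whole. The fingers move at their own pace and stop on an object; FORCE is the grip in N (left out, the last holds). Time passes only in rows, so rows that repeat a pose let the fingers close. It gives the time, the measured TCP pose, the force, the opening and the grip force at its end, in the units of the state.
- r.get_state(): the state, without advancing time (a new reading comes with each control period).
- r.capture(name): name is "side" or "top" or "wrist"; returns the picture (480x640x3 uint8, red, green, blue); there is no depth.
- r.camera_params(name): a dict with "fx", "fy", "cx", "cy" (pixels), "R" (3x3) and "t" (3): a world point X has camera coordinates R X + t. Camera axes: x right, y down, z forward; pixel columns grow to the right and rows downward; lengths in m; the calibration is good to about 2 mm. A picture is of the moment at which its call begins: read the wrist's pose just before it. camera_params takes no time and is no camera call; for the wrist camera it gives the pose at the moment of the call.
- r.close_job(): hands the job in; it is judged then, once.
The state is a dict: "time_s": time; "joints": joint angles; "qd": joint speeds; "joint_torque": joint torques, N m; "tcp_pos": TCP position; "eef_rot": TCP orientation; "contact_force": force on the tool from outside, world axes, zero at the start; "moment": the same for the moment, N m; "gripper_width": finger opening in m; "gripper_force": force on a finger pad.
Only numpy, scipy, OpenCV 4.12 (cv2) and the standard library are available. Lean on these libraries where they do the work, as an engineer would, in place of code of your own. Each camera call takes 0.05 s, during which the arm holds its last target. There are 200 camera calls.

TASK

Lift the incense rail off the top of the notebook stand and set it down flat on the free table beside the stand, without dropping it. Then draw the notebook straight up until it is wholly clear of the stand, and only then tip it halfway between upright and flat, so that the cover that faced the far side of the table slopes upward for the customer there. Finish while still holding it motionless in the air like that, all of it higher than the stand, and leave the soap bar, balm tin and price card where they are.

Things in the scene. Friction and masses are not known exactly. Their poses are not given: they have to be found in the camera images.
- stand_top (a point): Point over the middle of the wooden notebook stand, at the height of its two flat cheek tops, 160 mm above the table. x axis: level, across the slot, towards the far side of the table; y axis: level, along the slot from cheek to cheek; z up.
- notebook_center (a point): Centre of a closed rigid notebook, 204 x 140 x 14 mm (x, y, z), about 0.19 kg, standing loose on its long edge in the slot (may lean up to 5 degrees); upper edge 152 mm above the table, 84 mm free above the lips. x axis: its length; y: its 140 mm side, up in the stand; z: out of the cover that faces the far side of the table, away from the robot.
- rail_center (a point): Centre of an incense rail, a flat wooden strip 34 x 235 x 7 mm (x, y, z), 55 g, half-way up the 7 mm; a block rises to 19 mm on the last 30 mm of its -y end, a thin stick above it to 31 mm. It first lies over the notebook on both cheek tops, 8 mm above the notebook, nearly along the stand's y axis. z axis: out of its top side.
- stand: Wooden notebook stand, fixed. Base 90 x 250 x 12 mm (x, y, z); at its ends two upright cheeks, 60 mm deep, 12 mm thick, 214 mm apart inside, tops 160 mm above the table. Between them two lips, tops 68 mm up, 18 mm apart inside, form the slot. The table is free 0.35 m beside it on the side of the table's middle. Origin: centre of its underside, on the table; axes as stand_top.
- notebook: The same notebook; origin: centre of its back cover (the one towards the robot in the stand), 7 mm from its centre; axes as notebook_center.
- rail: The same incense rail; origin: centre of its underside; axes as rail_center.
- soap: Bystander: soap bar in a paper band, 53 x 78 x 25 mm, lying on the table in front of the stand; origin: centre of its underside.
- tin: Bystander: round balm tin, 54 mm across, 21 mm high, on the table in front of the stand; origin: centre of its underside.
- card: Bystander: price card in a small wooden block, 20 x 75 x 61 mm, behind the stand; origin: centre of its underside.

How it is judged (in metres and radians):
On the way, in this order (a step that is already met when the one before it is completed fails the run):
1. the incense rail lies flat on the table, off the stand, at rest and let go, the notebook still in the stand (height (world z) of rail_center below 0.015 m and angle between rail_center's own z axis and vertical below 0.12 rad and contact force between rail and stand below 0.05 N and linear speed of rail below 0.05 m/s and contact force between rail and the fingers below 0.05 N and height (world z) of notebook_center below 0.11 m), for 0.2 s.
2. the notebook, held and still upright, is drawn up clear of the stand (height (world z) of notebook_center above 0.2 m and angle between notebook_center's own z axis and vertical between 1.3 and 1.85 rad and angle between notebook_center's own y axis and vertical below 0.3 rad and contact force between notebook and stand below 0.05 N and contact force between notebook and the fingers above 0.5 N), for 0.05 s.
At the end, for the whole second after the job is handed in: Gripper holds the notebook still (<0.05 m/s), centre over 190 mm above the table, touching neither stand nor rail, its customer-side cover facing up with its normal 25 to 65 degrees from vertical; the rail lies flat on the table (within 7 degrees), off the stand and let go (height (world z) of notebook_center above 0.19 m and angle between notebook_center's own z axis and vertical between 0.44 and 1.13 rad and contact force between notebook and the fingers above 0.5 N and linear speed of notebook below 0.05 m/s and contact force between each of notebook, rail and stand below 0.05 N and contact force between notebook and rail below 0.05 N and height (world z) of rail_center below 0.015 m and angle between rail_center's own z axis and vertical below 0.12 rad and contact force between rail and the fingers below 0.05 N); the arm keeps its last pose, push and grip.
It fails at once if soap bar shifted by more than 30 mm (distance of soap from where it was at the start of the episode above 0.03 m).
It fails at once if balm tin shifted by more than 30 mm (distance of tin from where it was at the start of the episode above 0.03 m).
It fails at once if price card shifted by more than 30 mm (distance of card from where it was at the start of the episode above 0.03 m).
It fails at once if the incense rail dropped or flung (faster than 1.2 m/s) (linear speed of rail above 1.2 m/s).
It fails at once if the notebook dropped or flung (faster than 1.2 m/s) (linear speed of notebook above 1.2 m/s).
It also fails if it takes over 56 s, if anything falls off the work surface, if the arm or the gripper's body presses on something with over 40 N, if the wrist force passes 120 N, or if a joint passes its speed limit or range.

## Working session

There is one attempt and no reset: what is moved stays moved. The work goes in short steps, Python scripts to look and compute and a shell command to move; the robot and the scene stay as the last step left them, time stands still between calls to the robot, and variables do not carry over. Pictures are saved under pics/ and viewed, at most 10 in all, crops included, and the job is handed in when it is done.

```bash
mkdir -p pics; python3 - <<'E'
from plant import r
import cv2
for n in ("side","top"):
    cv2.imwrite(f"pics/{n}0.png",r.capture(n)[:,:,::-1])
    p=r.camera_params(n); print(n,{k:(v.tolist() if hasattr(v,'tolist') else v) for k,v in p.items()})
print(r.get_state())
E
```

```text
side {'fx': 577.6185846353183, 'fy': 577.6185846353183, 'cx': 314.04557515926, 'cy': 239.52014959209114, 'R': [[-0.9586371899066995, -0.2844680786987588, 0.009625504102296815], [-0.1598902131116222, 0.5102248898165463, -0.8450477392211716], [0.23547793501495332, -0.8116332139662165, -0.5346042163207874]], 't': [0.5380089073859146, 0.22111565264351796, 1.0599077680423874]}
top {'fx': 555.535114629781, 'fy': 555.535114629781, 'cx': 319.9579853097898, 'cy': 233.89807162016697, 'R': [[-0.014658232632599235, -0.9998848111776644, 0.003937079157845006], [-0.9923445484323961, 0.01406457062568123, -0.12269671979975162], [0.12262721318121905, -0.00570545610111591, -0.9924364031806198]], 't': [-0.04783046569942538, 0.5984535585322066, 1.3100659877875676]}
{'time_s': 0.1, 'joints': array([-5.72330495e+01,  2.05867767e+01,  6.39976925e-01, -1.93072867e-02,
       -7.01376783e+01, -1.65060188e+01]), 'qd': array([ 0.13340098, -0.00457317,  0.09612534, -0.01969414,  0.05027457,
        0.02608975]), 'joint_torque': array([-1.75510133e-03, -5.84159446e+01,  2.93754208e+01,  7.01539144e+00,
        1.01786191e-02, -6.13023258e-05]), 'tcp_pos': array([ 0.18894939, -0.64782911,  0.40382476]), 'eef_rot': array([ 1.79913846e+02, -6.60074278e-03, -1.63745637e+02]), 'contact_force': array([ 0.02378485,  0.43679799, -0.23447724]), 'moment': array([0.01162821, 0.00879408, 0.00218244]), 'gripper_force': 0.0, 'gripper_width': 0.08767528237051951}
```

View pics/side0.png

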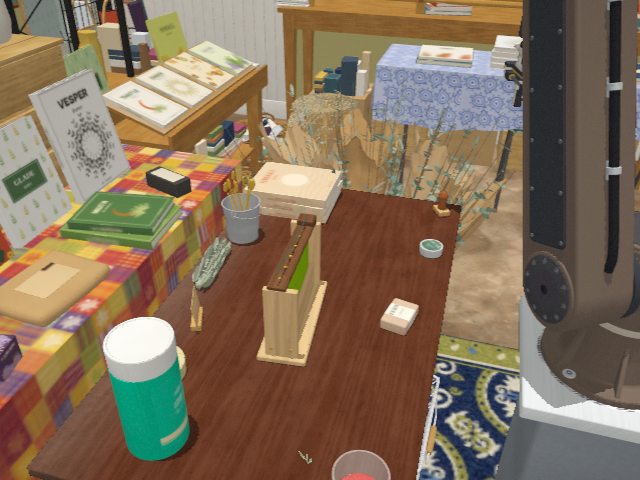

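View pics/top0.png

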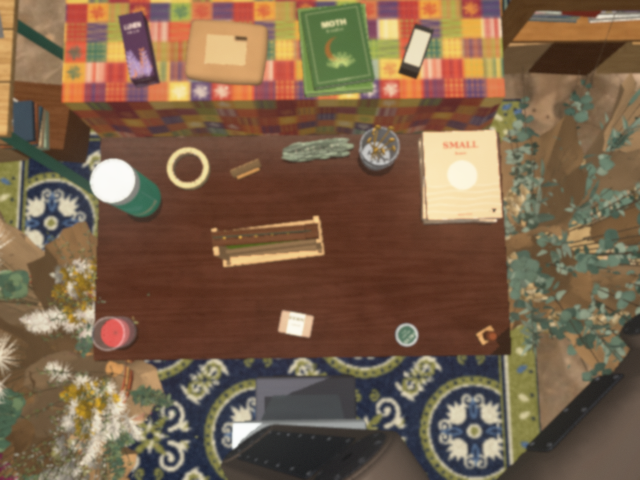

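Side: stand at about (290,290), the rail on top with its block end at (305,220). Top: stand spans (212..325, 217..265), soap (296,323), tin (406,335), card (245,168). I'll enlarge both.

```bash
python3 - <<'E'
import cv2,numpy as np
a=cv2.imread('pics/top0.png')[205:275,200:340]; a=cv2.resize(a,None,fx=5,fy=5,interpolation=2)
b=cv2.imread('pics/side0.png')[205:370,245:340]; b=cv2.resize(b,None,fx=3.6,fy=3.6,interpolation=2)
cv2.imwrite('pics/ca.png',a);cv2.imwrite('pics/cb.png',b)
E
```

```text
(no output)
```

View pics/ca.png

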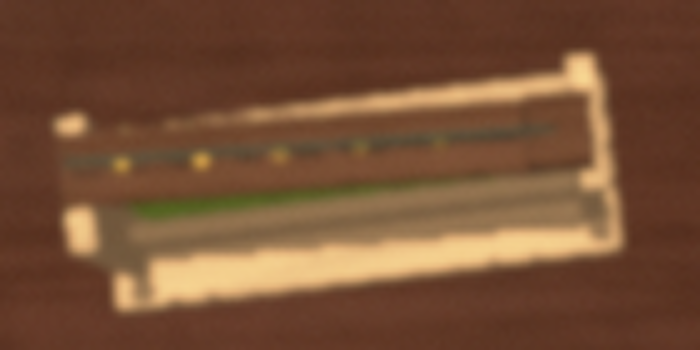

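View pics/cb.png

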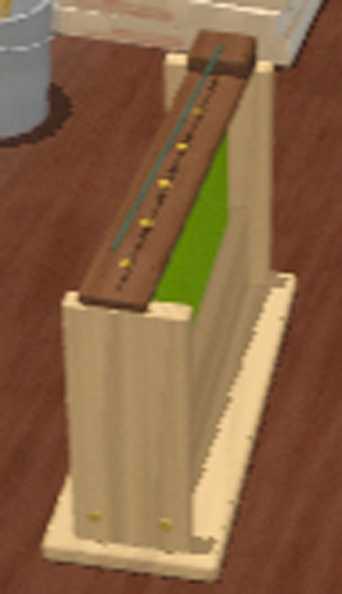

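```bash
cat > h.py <<'E'
import numpy as np
from plant import r
def ray(n,uv,p=None):
    p=p or r.camera_params(n); R=np.array(p['R']);t=np.array(p['t'])
    d=R.T@np.array([(uv[0]-p['cx'])/p['fx'],(uv[1]-p['cy'])/p['fy'],1]); return -R.T@t,d/np.linalg.norm(d)
def tri(rays):
    A=sum(np.eye(3)-np.outer(d,d) for c,d in rays); b=sum((np.eye(3)-np.outer(d,d))@c for c,d in rays)
    X=np.linalg.solve(A,b); return X,max(np.linalg.norm(np.cross(X-c,d)) for c,d in rays)
def plane(ry,z): c,d=ry; return c+d*(z-c[2])/d[2]
E
python3 - <<'E'
from h import *
np.set_printoptions(precision=4,suppress=True)
T=lambda u,v:ray('top',(200+(u+.5)/5-.5,205+(v+.5)/5-.5))
S=lambda u,v:ray('side',(245+(u+.5)/3.6-.5,205+(v+.5)/3.6-.5))
for a,b in zip([(122,165),(200,161),(279,155),(360,148),(440,140)],[(124,263),(146,223),(164,184),(181,146),(197,111)]): print('dot',*tri([T(*a),S(*b)]))
for n,z,f,pts in [('railend+y top',.167,S,[(83,293),(148,303)]),('railend T',.167,T,[(60,130),(62,205)]),('block T',.179,T,[(525,95),(525,168),(590,83),(585,165)]),('block S',.179,S,[(203,32),(255,38)]),
 ('cheek+y S',.16,S,[(63,295),(192,310)]),('cheek-y S',.16,S,[(165,55),(272,62)]),('base S',.012,S,[(217,567),(295,276),(45,545)]),('base T',.012,T,[(118,308),(622,245)]),('cheek T',.16,T,[(55,120),(85,118),(65,212),(565,57),(597,55)])]:
  for p in pts: print(n,plane(f(*p),z))
for n,z,p in [('soap',.0125,(296,323)),('tin',.01,(406,335)),('card',.03,(245,168))]: print(n,plane(ray('top',p),z))
print('cams',ray('top',(0,0))[0],ray('side',(0,0))[0])
E
```

```text
dot [0.5776 0.1542 0.1685] 0.0013929479703226881
dot [0.5787 0.1201 0.1686] 0.0011341400039441788
dot [0.5809 0.0856 0.1687] 0.0012440177280453762
dot [0.5835 0.0502 0.169 ] 0.0013014145155149717
dot [0.5863 0.0152 0.1688] 0.001080905286359685
railend+y top [0.5901 0.1802 0.167 ]
railend+y top [0.5589 0.1785 0.167 ]
railend T [0.5923 0.1813 0.167 ]
railend T [0.5593 0.1802 0.167 ]
block T [ 0.6032 -0.0226  0.179 ]
block T [ 0.5712 -0.0223  0.179 ]
block T [ 0.608  -0.0509  0.179 ]
block T [ 0.5722 -0.0482  0.179 ]
block S [ 0.6044 -0.0486  0.179 ]
block S [ 0.5752 -0.0508  0.179 ]
cheek+y S [0.6019 0.1757 0.16  ]
cheek+y S [0.5407 0.1688 0.16  ]
cheek-y S [ 0.6269 -0.0492  0.16  ]
cheek-y S [ 0.5677 -0.0598  0.16  ]
base S [0.5249 0.18   0.012 ]
base S [ 0.5526 -0.065   0.012 ]
base S [0.612  0.1906 0.012 ]
base T [0.5244 0.1817 0.012 ]
base T [ 0.5518 -0.0658  0.012 ]
cheek T [0.5977 0.1849 0.16  ]
cheek T [0.5984 0.1717 0.16  ]
cheek T [0.5569 0.1801 0.16  ]
cheek T [ 0.6226 -0.0401  0.16  ]
cheek T [ 0.6233 -0.0542  0.16  ]
soap [0.3842 0.0046 0.0125]
tin [ 0.3515 -0.2612  0.01  ]
card [0.7653 0.1264 0.03  ]
cams [ 0.4325 -0.0488  1.3738] [0.3015 0.9005 0.7483]
```

Measurements agree: dots at z 0.168–0.169 against 0.167, base edge 247 mm against 250 mm. Next I compute the moves to hover over the rail.

```bash
cat >> h.py <<'E'
from scipy.spatial.transform import Rotation as Ro
def go(pos,rpy):
    s=r.get_state(); R=Ro.from_euler('xyz',s['eef_rot'],degrees=True); G=Ro.from_euler('xyz',rpy,degrees=True)
    print('t',round(s['time_s'],2),'shift',np.round(R.inv().apply(np.array(pos)-s['tcp_pos']),4),'rotvec',np.round((R.inv()*G).as_rotvec(degrees=True),2),'F',np.round(s['contact_force'],1),'w',round(s['gripper_width'],4),'j',np.round(s['joints'],0))
E
python3 -c "
from h import *
print(plane(ray('side',(320,220)),0),plane(ray('top',(422,222)),.05))
go([.584,.050,.45],[180,0,-86.4])"
```

```text
[ 0.64317684 -0.32977659  0.        ] [ 0.62148486 -0.30261548  0.05      ]
t 0.1 shift [-0.5746  0.5594 -0.0454] rotvec [ 8.000e-02  5.000e-02 -7.735e+01] F [ 0.   0.4 -0.2] w 0.0877 j [-57.  21.   1.  -0. -70. -17.]
```

```bash
python3 -m pendant '[[[-0.575,0.559,-0.045,0,0,-77.3,1],[-0.575,0.559,-0.045,0,0,-77.3,1],[-0.575,0.559,-0.045,0,0,-77.3,1],[-0.575,0.559,-0.045,0,0,-77.3,1],[-0.575,0.559,-0.045,0,0,-77.3,1]]]'; python3 -c "
from h import *
go([.584,.050,.45],[180,0,-86.4])"
```

```text
time_s: 0.6
tcp_pos: [0.3125, -0.4291, 0.4185]
eef_rot: [180.0, 0.0, -120.4]
contact_force: [0.9, -0.4, -0.6]
gripper_width: 0.088
gripper_force: 0.0
t 0.6 shift [-0.5506  0.0086 -0.0314] rotvec [ 2.000e-02  1.000e-02 -3.404e+01] F [ 0.9 -0.4 -0.6] w 0.088 j [-33.   6. -16.  -0. -67.   2.]
```

```bash
python3 -m pendant '[[[-0.55,0.009,-0.031,0,0,-34,1],[-0.55,0.009,-0.031,0,0,-34,1],[-0.55,0.009,-0.031,0,0,-34,1],[-0.55,0.009,-0.031,0,0,-34,1],[-0.55,0.009,-0.031,0,0,-34,1]]]'; python3 -c "
from h import *
go([.584,.050,.45],[180,0,-86.4])"
```

```text
time_s: 1.1
tcp_pos: [0.4366, -0.2123, 0.433]
eef_rot: [-180.0, 0.0, -86.5]
contact_force: [1.1, -1.1, 0.0]
gripper_width: 0.0876
gripper_force: 0.0
t 1.1 shift [-0.2527 -0.1633 -0.017 ] rotvec [-0.02  0.   -0.07] F [ 1.1 -1.1  0. ] w 0.0876 j [ -3.   1. -20.  -0. -69.   6.]
```

```bash
python3 -m pendant '[[[-0.253,-0.163,-0.017,0,0,0,1],[-0.253,-0.163,-0.017,0,0,0,1],[-0.253,-0.163,-0.017,0,0,0,1],[-0.253,-0.163,-0.017,0,0,0,1],[-0.253,-0.163,-0.017,0,0,0,1]]]'; python3 -m pendant '[[[-0.0505,-0.033,-0.003,0,0,0,1],[-0.0505,-0.033,-0.003,0,0,0,1],[-0.0505,-0.033,-0.003,0,0,0,1]]]'; python3 - <<'E'
from h import *
import cv2
p=r.camera_params('wrist')
im=r.capture('wrist'); cv2.imwrite('pics/w1.png',im[:,:,::-1])
import pickle; pickle.dump(p,open('w1.pkl','wb'))
go([.584,.050,.45],[180,0,-86.4])
pr=lambda X:(lambda c:(p['fx']*c[0]/c[2]+p['cx'],p['fy']*c[1]/c[2]+p['cy']))(np.array(p['R'])@np.array(X)+np.array(p['t']))
print(pr([.575,.180,.167]),pr([.59,-.0496,.179]),pr([.5833,.0625,.152]))
E
```

```text
time_s: 1.6
tcp_pos: [0.5598, 0.0049, 0.4469]
eef_rot: [180.0, 0.0, -86.7]
contact_force: [0.7, -0.3, -0.3]
gripper_width: 0.0876
gripper_force: 0.0
time_s: 1.9
tcp_pos: [0.5902, 0.0569, 0.4487]
eef_rot: [179.9, -0.0, -86.6]
contact_force: [0.6, -0.7, -0.3]
gripper_width: 0.0877
gripper_force: 0.0
t 1.95 shift [ 0.0054  0.0058 -0.0011] rotvec [ 0.1  -0.02 -0.3 ] F [-0.  -0.4  0.4] w 0.0875 j [ 24.  11.  -6.  -0. -73. -21.]
(np.float64(325.16747434055907), np.float64(364.02616215399524)) (np.float64(326.1955946784257), np.float64(93.16327137862015)) (np.float64(324.21768035833486), np.float64(237.89905677331356))
```

View pics/w1.png

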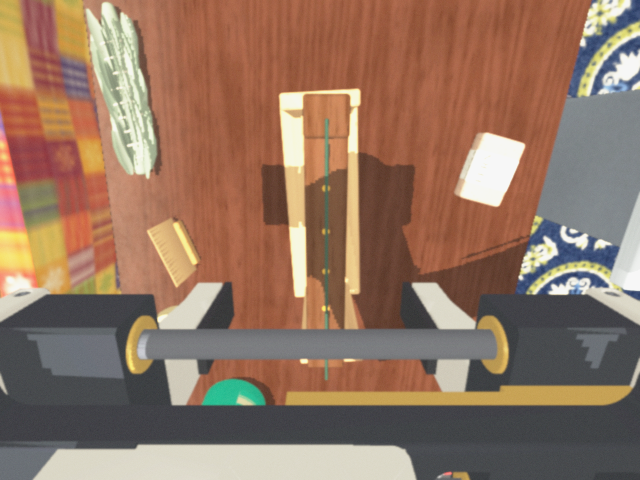

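The rail runs down the image at columns 303–349 (block end at row 93, other end at row 365), matching the predicted positions within 2 px. Descending.

```bash
python3 -m pendant '[[[0.0055,0.006,0.03,0,0,0,1],[0.0055,0.006,0.06,0,0,0,1],[0.0055,0.006,0.085,0,0,0,1],[0.0055,0.006,0.085,0,0,0,1],[0.0055,0.006,0.085,0,0,0,1]]]'; python3 -c "
from h import *
go([.584,.050,.340],[180,0,-86.4])"
```

```text
time_s: 2.45
tcp_pos: [0.5836, 0.0483, 0.3656]
eef_rot: [180.0, -0.0, -86.8]
contact_force: [0.9, -0.2, 0.8]
gripper_width: 0.0875
gripper_force: 0.0
t 2.45 shift [-0.0017 -0.0005  0.0256] rotvec [ 0.   -0.03 -0.41] F [ 0.9 -0.2  0.8] w 0.0875 j [ 24.  14. -14.   0. -62. -21.]
```

```bash
python3 -m pendant '[[[-0.0015,0,0.0255,0,0,-0.4,1],[-0.0015,0,0.0255,0,0,-0.4,1],[-0.0015,0,0.0255,0,0,-0.4,1],[-0.0015,0,0.0255,0,0,-0.4,0],[-0.0015,0,0.0255,0,0,-0.4,-0.2]]]' 15;  python3 -m pendant '[[[0,0,0,0,0,0,-0.4],[0,0,0,0,0,0,-1],[0,0,0,0,0,0,-1],[0,0,0,0,0,0,-1],[0,0,0,0,0,0,-1]]]' 15;python3 -c "
from h import *
go([.584,.050,.340],[180,0,-86.4])"
```

```text
time_s: 2.95
tcp_pos: [0.584, 0.0508, 0.3408]
eef_rot: [-179.9, 0.0, -86.4]
contact_force: [0.5, 0.4, 0.2]
gripper_width: 0.0767
gripper_force: 0.0
time_s: 3.45
tcp_pos: [0.5837, 0.0508, 0.3393]
eef_rot: [180.0, -0.0, -86.4]
contact_force: [-0.9, -0.2, 0.3]
gripper_width: 0.0369
gripper_force: 0.0
t 3.45 shift [ 0.0008 -0.0002 -0.0007] rotvec [ 0.01 -0.    0.03] F [-0.9 -0.2  0.3] w 0.0369 j [ 24.  15. -16.   0. -59. -20.]
```

```bash
python3 -m pendant '[[[0,0,0,0,0,0,-1],[0,0,0,0,0,0,-1],[0,0,0,0,0,0,-1],[0,0,0,0,0,0,-1]]]' 15; python3 -m pendant '[[[0,0,-0.01,0,0,0,-1],[0,0,-0.02,0,0,0,-1],[0,0,-0.035,0,0,0,-1],[0,0,-0.05,0,0,0,-1],[0,0,-0.06,0,0,0,-1]]]' 15
python3 - <<'E'
from h import *
import cv2
cv2.imwrite('pics/s2.png',cv2.resize(r.capture('side')[150:380,200:420,::-1],None,fx=2.5,fy=2.5))
go([.48,-.28,.30],[180,0,-86.4])
E
```

```text
time_s: 3.85
tcp_pos: [0.5837, 0.0508, 0.3393]
eef_rot: [180.0, -0.0, -86.4]
contact_force: [-0.5, 0.7, -0.4]
gripper_width: 0.0337
gripper_force: 15.0
time_s: 4.35
tcp_pos: [0.5839, 0.0508, 0.4016]
eef_rot: [-179.9, 0.0, -86.4]
contact_force: [-1.1, 0.1, -0.4]
gripper_width: 0.0339
gripper_force: 15.0
t 4.4 shift [0.3236 0.1255 0.1021] rotvec [-0.24  0.04  0.05] F [ 0.6 -0.   2.1] w 0.0338 j [ 24.  12. -11.   0. -66. -20.]
```

View pics/s2.png

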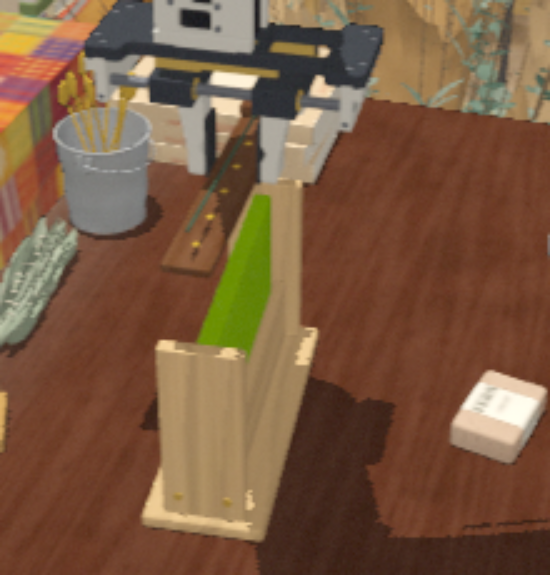

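The rail is held level at (165–260, 110–270); the notebook stays in the slot, its top edge running (200,345)→(270,200). Carrying the rail towards -y.

```bash
python3 -m pendant '[[[0.03,0.012,0,0,0,0,-1],[0.07,0.028,0,0,0,0,-1],[0.11,0.044,0,0,0,0,-1],[0.15,0.06,0,0,0,0,-1],[0.19,0.075,0,0,0,0,-1]]]'; python3 -m pendant '[[[0.04,0.015,0,0,0,0,-1],[0.08,0.03,0.02,0,0,0,-1],[0.115,0.044,0.045,0,0,0,-1],[0.133,0.05,0.07,0,0,0,-1],[0.133,0.05,0.09,0,0,0,-1]]]'
python3 -c "
from h import *
go([.48,-.28,.1793],[180,0,-86.4])"
```

```text
time_s: 4.9
tcp_pos: [0.52, -0.145, 0.3995]
eef_rot: [-180.0, 0.0, -86.3]
contact_force: [1.3, -0.9, -1.0]
gripper_width: 0.0335
gripper_force: 15.0
time_s: 5.4
tcp_pos: [0.4781, -0.2816, 0.3079]
eef_rot: [179.9, 0.0, -86.6]
contact_force: [-0.2, 0.3, 0.2]
gripper_width: 0.0334
gripper_force: 15.0
t 5.4 shift [-0.0015 -0.0022  0.1286] rotvec [ 0.06  0.02 -0.15] F [-0.2  0.3  0.2] w 0.0334 j [-10.  14. -22.  -0. -54.  14.]
```

```bash
python3 -m pendant '[[[0,0,0.03,0,0,0,-1],[0,0,0.06,0,0,0,-1],[0,0,0.09,0,0,0,-1],[0,0,0.105,0,0,0,-1],[0,0,0.115,0,0,0,-1]]]'; python3 -m pendant '[[[0,0,0.003,0,0,0,-1],[0,0,0.005,0,0,0,-1],[0,0,0.007,0,0,0,-1],[0,0,0.009,0,0,0,-1],[0,0,0.009,0,0,0,-1]]]'
python3 -c "
from h import *
go([.48,-.28,.1793],[180,0,-86.4])"
```

```text
time_s: 5.9
tcp_pos: [0.4791, -0.2795, 0.1928]
eef_rot: [179.9, 0.0, -86.4]
contact_force: [-0.2, -0.3, 0.2]
gripper_width: 0.0338
gripper_force: 15.0
time_s: 6.4
tcp_pos: [0.4795, -0.2795, 0.1857]
eef_rot: [-180.0, -0.0, -86.4]
contact_force: [-0.7, 0.2, -0.4]
gripper_width: 0.034
gripper_force: 15.0
t 6.4 shift [ 0.0005 -0.0005  0.0064] rotvec [-0.04 -0.01  0.03] F [-0.7  0.2 -0.4] w 0.034 j [-10.  23. -29.  -0. -38.  14.]
```

```bash
python3 -m pendant '[[[0,0,0.002,0,0,0,-1],[0,0,0.004,0,0,0,-1],[0,0,0.0055,0,0,0,-1],[0,0,0.0055,0,0,0,-1],[0,0,0.0055,0,0,0,-1]]]'; 
python3 -c "
from h import *
go([.48,-.28,.1793],[180,0,-86.4])"
```

```text
time_s: 6.9
tcp_pos: [0.4794, -0.2795, 0.1798]
eef_rot: [180.0, 0.0, -86.4]
contact_force: [0.3, 0.6, -1.1]
gripper_width: 0.0335
gripper_force: 15.0
t 6.9 shift [ 0.0005 -0.0006  0.0005] rotvec [0.01 0.   0.03] F [ 0.3  0.6 -1.1] w 0.0335 j [-10.  24. -29.   0. -37.  14.]
```

```bash
python3 -m pendant '[[[0,0,0.0005,0,0,0,-1],[0,0,0.0005,0,0,0,-0.1],[0,0,0.0005,0,0,0,0.1],[0,0,0.0005,0,0,0,0.4],[0,0,0.0005,0,0,0,0.4]]]'; python3 -m pendant '[[[0,0,0,0,0,0,0.6],[0,0,0,0,0,0,0.6],[0,0,-0.02,0,0,0,0.6],[0,0,-0.06,0,0,0,0.6],[0,0,-0.11,0,0,0,0.6]]]'
python3 - <<'E'
from h import *
import cv2
a=r.capture('side')[150:420,190:400,::-1]; b=r.capture('top')[195:350,200:480,::-1]
a=cv2.resize(a,(420,540)); cv2.imwrite('pics/s3.png',a)
b=cv2.resize(b,(784,434)); cv2.imwrite('pics/t3.png',b)
go([.583,.0625,.45],[180,0,-83.7])
E
```

```text
time_s: 7.4
tcp_pos: [0.4795, -0.2795, 0.1794]
eef_rot: [-180.0, -0.0, -86.4]
contact_force: [0.2, 0.5, 0.4]
gripper_width: 0.0576
gripper_force: 0.0
time_s: 7.9
tcp_pos: [0.4786, -0.2793, 0.2888]
eef_rot: [179.8, 0.1, -86.4]
contact_force: [1.0, -1.0, 0.4]
gripper_width: 0.0702
gripper_force: 0.0
t 8.0 shift [-0.3348 -0.125  -0.1541] rotvec [-0.57 -0.26 -2.58] F [ 1.1 -0.1 -0.1] w 0.0702 j [-10.  15. -23.   0. -52.  14.]
```

View pics/s3.png

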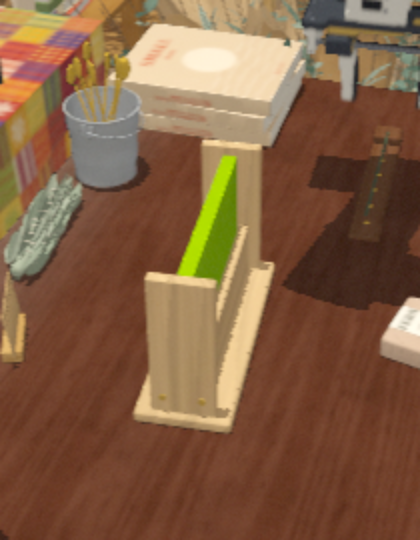

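View pics/t3.png

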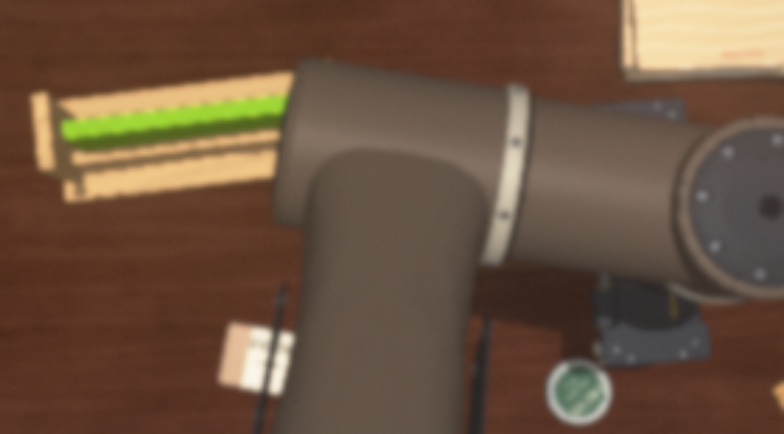

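Rail lies flat at (375,180) in the side crop, off the stand, and the fingers have let go. The notebook's bright top edge runs (63,129)→(288,106) in the top crop and starts at (222–237,157) in the side crop. Locating that edge.

```bash
python3 - <<'E'
from h import *
np.set_printoptions(precision=4,suppress=True)
T=lambda u,v:ray('top',(200+u/2.8-.3,195+v/2.8-.3)); S=lambda u,v:ray('side',(190+u/2-.25,150+v/2-.25))
for p in [(62,120),(65,138),(288,97),(288,115)]: print('T',plane(T(*p),.152))
for p in [(222,157),(237,158),(180,273)]: print('S',plane(S(*p),.152))
for p in [(380,240),(350,236),(400,140)]: print('rail',plane(S(*p),.007))
go([.583,.0625,.40],[180,0,-83.7])
E
```

```text
T [0.5784 0.1614 0.152 ]
T [0.5641 0.1589 0.152 ]
T [ 0.5942 -0.0173  0.152 ]
T [ 0.5799 -0.0172  0.152 ]
S [ 0.6014 -0.0372  0.152 ]
S [ 0.5866 -0.0398  0.152 ]
S [0.5776 0.1561 0.152 ]
rail [ 0.453  -0.1482  0.007 ]
rail [ 0.4865 -0.1458  0.007 ]
rail [ 0.471  -0.3728  0.007 ]
t 8.0 shift [-0.335  -0.1245 -0.1041] rotvec [-0.57 -0.26 -2.58] F [ 1.1 -0.1 -0.1] w 0.0702 j [-10.  15. -23.   0. -52.  14.]
```

```bash
python3 -m pendant '[[[0,0,-0.05,0,0,0,0.6],[0,0,-0.1,0,0,0,0.6],[-0.04,-0.015,-0.125,0,0,-2.6,0.6],[-0.085,-0.032,-0.125,0,0,-2.6,0.6],[-0.13,-0.048,-0.125,0,0,-2.6,0.6]]]'; python3 -m pendant '[[[-0.045,-0.015,0,0,0,0,0.6],[-0.09,-0.03,0,0,0,0,0.6],[-0.13,-0.045,0,0,0,0,0.6],[-0.17,-0.06,0,0,0,0,0.6],[-0.2,-0.065,0,0,0,0,0.6]]]'
python3 -c "
from h import *
go([.583,.0615,.42],[180,0,-83.6])"
```

```text
time_s: 8.5
tcp_pos: [0.5191, -0.1456, 0.4158]
eef_rot: [-179.8, 0.0, -83.9]
contact_force: [0.9, -0.3, -1.0]
gripper_width: 0.0699
gripper_force: 0.0
time_s: 9.0
tcp_pos: [0.5625, 0.0616, 0.4142]
eef_rot: [-180.0, 0.0, -83.7]
contact_force: [0.5, -0.4, -0.4]
gripper_width: 0.0702
gripper_force: 0.0
t 9.0 shift [ 0.0024 -0.0203 -0.0058] rotvec [-0.02  0.   -0.1 ] F [ 0.5 -0.4 -0.4] w 0.0702 j [ 26.  10. -13.   0. -68. -20.]
```

```bash
python3 -m pendant '[[[0.002,-0.02,0,0,0,0,0.6],[0.002,-0.02,0,0,0,0,0.6],[0.002,-0.02,0,0,0,0,0.6],[0.002,-0.02,0,0,0,0,0.6]]]'
python3 - <<'E'
from h import *
import cv2
p=r.camera_params('wrist'); im=r.capture('wrist'); cv2.imwrite('pics/w4.png',im[:,:,::-1])
np.set_printoptions(precision=4,suppress=True)
m=cv2.inRange(cv2.cvtColor(im,cv2.COLOR_RGB2HSV),(35,150,90),(58,255,255)); m[300:]=0
for row in range(60,300,40):
    c=np.flatnonzero(m[row])
    if len(c): print(row,c.min(),c.max(),plane(ray('wrist',(c.min(),row),p),.152),plane(ray('wrist',(c.max(),row),p),.152))
go([.583,.0615,.279],[180,0,-83.6])
E
```

```text
time_s: 9.4
tcp_pos: [0.5817, 0.0588, 0.4142]
eef_rot: [180.0, -0.0, -83.8]
contact_force: [0.3, -0.3, 0.4]
gripper_width: 0.0703
gripper_force: 0.0
140 310 326 [ 0.595  -0.0158  0.152 ] [ 0.584 -0.017  0.152]
180 307 325 [0.5943 0.0117 0.152 ] [0.5815 0.0103 0.152 ]
220 308 325 [0.5906 0.041  0.152 ] [0.5781 0.0397 0.152 ]
260 308 324 [0.5874 0.0727 0.152 ] [0.5751 0.0713 0.152 ]
t 9.45 shift [-0.0026 -0.0017  0.1354] rotvec [ 0.01  0.01 -0.21] F [-0.1 -1.  -0.2] w 0.07 j [ 25.  12. -10.  -0. -68. -19.]
```

View pics/w4.png

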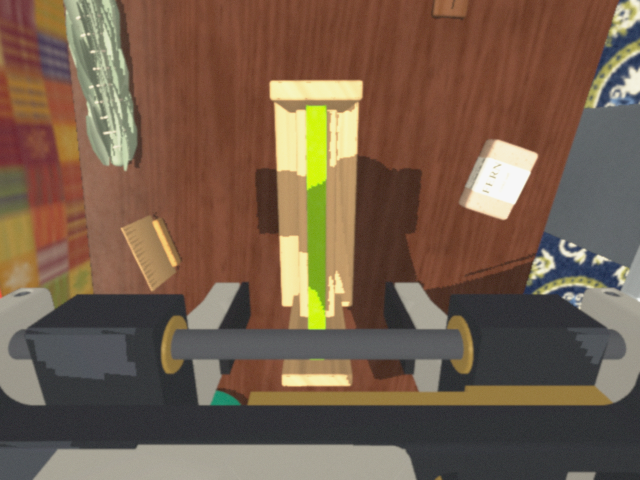

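The wrist view shows the notebook's top edge (columns 307–326) vertical and centred between the fingers (245 and 390), with clear space around it. Descending and gripping.

```bash
python3 -m pendant '[[[-0.0025,-0.001,0.03,0,0,0,0.6],[-0.0025,-0.001,0.06,0,0,0,0.6],[-0.0025,-0.001,0.09,0,0,0,0.6],[-0.0025,-0.001,0.115,0,0,0,0.6],[-0.0025,-0.001,0.135,0,0,0,0.6]]]'; python3 -m pendant '[[[0,0,0,0,0,0,0.3],[0,0,0,0,0,0,0],[0,0,0,0,0,0,-0.3],[0,0,0,0,0,0,-0.5],[0,0,0,0,0,0,-0.6]]]' 40; python3 -m pendant '[[[0,0,0,0,0,0,-1],[0,0,0,0,0,0,-1],[0,0,0,0,0,0,-1],[0,0,0,0,0,0,-1],[0,0,0,0,0,0,-1]]]' 40
python3 -c "
from h import *
go([.583,.0615,.279],[180,0,-83.6])"
```

```text
time_s: 9.95
tcp_pos: [0.5821, 0.0612, 0.2781]
eef_rot: [180.0, -0.0, -83.8]
contact_force: [0.9, 0.7, -0.6]
gripper_width: 0.0702
gripper_force: 0.0
time_s: 10.45
tcp_pos: [0.583, 0.062, 0.2804]
eef_rot: [-179.9, 0.0, -83.8]
contact_force: [0.5, 0.3, 0.3]
gripper_width: 0.0357
gripper_force: 0.0
time_s: 10.95
tcp_pos: [0.5828, 0.0619, 0.2794]
eef_rot: [180.0, -0.0, -83.8]
contact_force: [-1.2, -1.0, 2.9]
gripper_width: 0.0137
gripper_force: 40.0
t 10.95 shift [ 0.0004 -0.0002  0.0004] rotvec [ 0.   -0.   -0.17] F [-1.2 -1.   2.9] w 0.0137 j [ 25.  19. -20.   0. -51. -19.]
```

```bash
python3 -m pendant '[[[0,0,0,0,0,0,-1],[0,0,-0.005,0,0,0,-1],[0,0,-0.015,0,0,0,-1],[0,0,-0.025,0,0,0,-1],[0,0,-0.035,0,0,0,-1]]]'; python3 -m pendant '[[[0,0,-0.02,0,0,0,-1],[0,0,-0.04,0,0,0,-1],[0,0,-0.06,0,0,0,-1],[0,0,-0.08,0,0,0,-1],[0,0,-0.1,0,0,0,-1]]]';  python3 -m pendant '[[[0,0,-0.02,0,0,0,-1],[0,0,-0.04,0,0,0,-1],[0,0,-0.06,0,0,0,-1],[0,0,-0.07,0,0,0,-1],[0,0,-0.07,0,0,0,-1]]]'
python3 -c "
from h import *
go([.47,.05,.48],[180,0,-83.6])"
```

```text
time_s: 11.45
tcp_pos: [0.5829, 0.0619, 0.3155]
eef_rot: [-180.0, 0.0, -83.8]
contact_force: [1.3, 0.3, -1.6]
gripper_width: 0.0139
gripper_force: 40.0
time_s: 11.95
tcp_pos: [0.5826, 0.0618, 0.4161]
eef_rot: [-180.0, 0.0, -83.8]
contact_force: [-0.2, -0.1, -2.7]
gripper_width: 0.0136
gripper_force: 40.0
time_s: 12.45
tcp_pos: [0.5828, 0.0619, 0.4863]
eef_rot: [-179.8, 0.0, -83.8]
contact_force: [0.1, -0.2, -2.8]
gripper_width: 0.0136
gripper_force: 40.0
t 12.45 shift [-0.0005  0.1134  0.0059] rotvec [-0.18  0.05 -0.16] F [ 0.1 -0.2 -2.8] w 0.0136 j [ 25.  10.  -3.   0. -77. -19.]
```

```bash
python3 -m pendant '[[[0,0,0,0,0,0,-1],[0,0,0,0,0,0,-1],[0,0,0,0,0,0,-1]]]'; python3 -m pendant '[[[0,0.014,0.0005,5,0,0,-1],[0,0.0275,0.0025,10,0,0,-1],[0,0.041,0.0055,15,0,0,-1],[0,0.0545,0.0095,20,0,0,-1],[0,0.067,0.015,25,0,0,-1]]]'; python3 -m pendant '[[[0,0.014,0.0005,5,0,0,-1],[0,0.0275,0.0025,10,0,0,-1],[0,0.041,0.0055,15,0,0,-1],[0,0.0545,0.0095,20,0,0,-1],[0,0.0545,0.0095,20,0,0,-1]]]';python3 -m pendant '[[[0,0,0,0,0,0,-1],[0,0,0,0,0,0,-1],[0,0,0,0,0,0,-1],[0,0,0,0,0,0,-1],[0,0,0,0,0,0,-1]]]'
python3 - <<'E'
from h import *
import cv2
cv2.imwrite('pics/s5.png',r.capture('side')[:,:,::-1])
go([.47,.05,.44],[180,0,-83.6])
E
```

```text
time_s: 12.75
tcp_pos: [0.5827, 0.0619, 0.4832]
eef_rot: [179.9, -0.0, -83.8]
contact_force: [-0.1, 0.8, -1.3]
gripper_width: 0.0135
gripper_force: 40.0
time_s: 13.25
tcp_pos: [0.5155, 0.0547, 0.469]
eef_rot: [-154.8, 0.0, -83.7]
contact_force: [0.3, -0.6, -1.7]
gripper_width: 0.0135
gripper_force: 40.0
time_s: 13.75
tcp_pos: [0.4886, 0.0401, 0.4654]
eef_rot: [-135.0, -0.9, -84.9]
contact_force: [1.8, -1.7, 2.4]
gripper_width: 0.0136
gripper_force: 40.0
time_s: 14.25
tcp_pos: [0.4897, 0.04, 0.4658]
eef_rot: [-135.1, -0.9, -85.0]
contact_force: [-0.0, 0.0, -3.2]
gripper_width: 0.0139
gripper_force: 40.0
t 14.3 shift [-0.0121  0.0313  0.0049] rotvec [-44.92  -1.38  -0.93] F [-0.1 -0.1 -1.3] w 0.0135 j [ 16. -11. -54.  69.  -9. -76.]
```

View pics/s5.png

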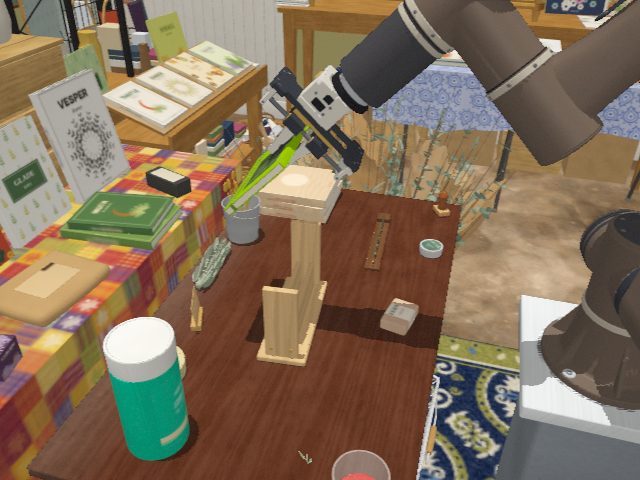

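The notebook is held tilted about 45° in the air, edge from (230,205) to (300,140), well above the stand. The rail lies flat at (377,242), and soap, tin and card are in place. Handing in.

```bash
python3 -c "
from plant import r
print(r.close_job())"
```

```text
the job is handed in; nothing more can be done
None
```

I handed the job in (no verdict was returned): the rail is flat on the free table beside the stand, the notebook is held still at about 45° well above the stand with its far-side cover sloping up, and the soap bar, balm tin and price card look untouched.

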